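Spin the rinsed sprouts in the salad spinner

ROBOT

A 6-joint arm with a two-finger parallel gripper is mounted at the origin on the work surface. World frame = base frame: x ahead of the robot, y to its left, z up, the work surface at z = 0. Lengths are in m, angles in degrees, forces in N, time in s.
With the tool pointing down it reaches from about 0.25 to 0.725 m from the base axis. Payload 9.7 kg.
Tool frame: the origin (TCP) lies at the very end of the fingers, on their centre line; the grasp point (between the pads) lies 19 mm behind it (manip.hold_point_z is the distance from the TCP to the grasp point, in m); z points along the fingers, y is the line along which they close (so a half turn about z gives the same grasp; the last joint's range is limited). The gripper opens to 85 mm and grips with 20 to 120 N. Pads are 22 mm wide; open, the fingers measure 114 mm over their backs; the gripper's body (76 mm by 85 mm) begins 54 mm behind the grasp point. The pads swing forward as they close: fully open they stand 13 mm farther back than shut.
Start: joints at [-76.146, 4.979, 10.078, 95.1, 0, 90], TCP at [0.132, -0.534, 0.231] pointing down, gripper open.
Joint ranges: [-179.16, 179.16], [-48.56, 103.87], [-65.8, 70.77], [-126.05, 130.52], [-82.76, 87.17], [-180, 180]. Speed limits (degrees/s): [127.2, 127.2, 147.25, 180, 180, 180].

INTERFACE

Orientations are given as [roll, pitch, yaw] about the fixed x, y, z axes, in that order (R = Rz(yaw) Ry(pitch) Rx(roll)).
In Python, from station import monitor, optics, job, manip gives the robot as it stands.
- The arm moves only by the tool move_arm, never from a script. Its argument "steps" is one flat list of numbers, 4 for each row, row after row: the shift along the tool's x, y, z in mm, then the turn about the tool's z in rad. In form: [dx, dy, dz, twist, dx, dy, dz, twist, ...]. A call has 1 to 10 rows; each row is the pose to reach, as a shift and turn from the pose commanded when the call began, along the tool's axes at that moment; what a row does not reach only later rows make up. A row lasts 1/12 s, in which the tool goes at most 41.7 mm and 7.16 degrees, less where a joint would pass 70% of its speed; a pose out of reach is approached as far as the arm can. A call with a gripper value outside its range is refused whole. "claw" is the opening, from 0 (shut) to 1 (fully open), set as the call begins (left out, the last holds). The fingers move at their own pace and stop on an object; the grip force is fixed at half the most. Time passes only in rows, so rows that repeat a pose let the fingers close. It gives the time, the measured TCP pose, the force, the opening and the grip force at its end, in the units of the state.
- monitor.read_state(): the state, without advancing time (a new reading comes with each control period).
- optics.grab_frame(name): name is "scene" or "top" or "wrist"; returns a dict with "frame" (420x560x3 uint8, red, green, blue), "depth" (420x560 float32, m along the optical axis (not along the pixel's ray), 0 where there is no reading), "camera_matrix" (3x3 intrinsics, pixels), "R" (3x3) and "t" (3): a world point X has camera coordinates R X + t; the wrist camera has in their place "mount" (4x4, takes a point from camera to tool coordinates, whose origin is the TCP and whose axes are the flange's). Camera axes: x right, y down, z forward; pixel columns grow to the right and rows downward; lengths in m; the calibration is good to about 2 mm. A picture is of the moment at which its call begins: read the wrist's pose just before it.
- job.close_job(): hands the job in; it is judged then, once.
The state is a dict: "time": time; "joints": joint angles; "dq": joint speeds; "joint_torque": joint torques, N m; "tool_pos": TCP position; "tcp_rot": TCP orientation; "ft_force": force on the tool from outside, world axes, zero at the start; "ft_torque": the same for the moment, N m; "grip_width": finger opening in m; "gripper_force": force on a finger pad.
Only numpy, scipy, OpenCV 4.12 (cv2) and the standard library are available. Lean on these libraries where they do the work, as an engineer would, in place of code of your own. Each camera call takes 0.05 s, during which the arm holds its last target. There are 200 camera calls.

TASK

Spin the rinsed sprouts dry: take the salad spinner's crank by its blue knob and wind it steadily clockwise (seen from above), past the red mark on the lid once, stopping when the knob comes round to the red mark for the second time. Do not let go of the knob on the way; then release it and leave it there. Leave the coffee mill's crank alone.

Things in the scene. Friction and masses are not known exactly. Their poses are not given: they have to be found in the camera images.
- spinner: Salad spinner, fixed to the counter by its suction foot: clear round bowl with green sprouts in a white basket, flat white lid 240 mm across whose top is 151 mm above the counter. Origin: on the crank's axis, at the counter (z up). Its x axis points from the crank's axis to the red mark, a red bar 28 x 18 mm at the lid's edge, 86 to 114 mm from the axis, rising 5 mm above the lid.
- crank (a joint): Angle of the spinner's grey crank about its vertical axis, rad, growing clockwise seen from above, with no end stops. 0: the knob is beside the red mark (arm pointing at it); it starts about half a turn before that (-3.9 to -2.4), so the first arrival at the mark is 0 and the second is 6.28. It turns against a light friction (about 2 N at the knob) and stays where it is left.
- knob: Upright round blue knob at the end of the spinner's crank, 26 mm in diameter, 46 mm tall, 65 mm from the crank's axis; it spins freely about its own vertical axis, so the hand need not turn with it. Origin: at its foot, 182 mm above the counter, on its axis; the knob reaches from 2 to 48 mm above the origin. The crank's arm, 22 mm wide, is just below (top 182 mm above the counter).
- mill_knob: Pale wooden knob, 30 mm in diameter and 32 mm tall, on the steel crank (70 mm long) of the wooden coffee mill, a box 120 mm square fixed to the counter. Origin: at the knob's foot, 171 mm above the counter. To be left alone.
Things that resemble listed ones, but are neither listed nor needed, are in the scene too. Of the things that look like the spinner, the larger one is meant.

How it is judged (in metres and radians):
On the way, in this order (a step that is already met when the one before it is completed fails the run):
1. the knob passes the red mark for the first time, in the gripper's fingers (value of joint crank between 0 and 2.5 rad and contact force between the fingers and knob above 0.3 N).
2. the knob is well on its way round again, still in the fingers (value of joint crank above 3.5 rad and contact force between the fingers and knob above 0.3 N).
At the end, for the whole second after the job is handed in: The crank has come clockwise to the red mark for the second time and stands still there, released, within 0.3 rad (17 degrees, about 20 mm at the knob) (value of joint crank between 5.983 and 6.583 rad and velocity of joint crank between -0.1 and 0.1 rad/s); the robot touches nothing.
It fails at once if the crank is wound far the wrong way (anticlockwise) (value of joint crank below -4.8 rad).
It fails at once if the crank is spun wildly, faster than 8 rad/s (velocity of joint crank above 8 rad/s).
It fails at once if the hand leaves the knob on the way (more than 70 mm from the knob's foot) (value of joint crank between 0.3 and 5.78 rad and distance between the grasp point and knob above 0.07 m).
It fails at once if the coffee mill's crank is moved by more than 20 mm (distance of mill_knob from where it was at the start of the episode above 0.02 m).
It also fails if it takes over 64 s, if anything falls off the work surface, if the arm or the gripper's body presses on something with over 40 N, if the wrist force passes 120 N, or if a joint passes its speed limit or range.

## Working session

There is one attempt and no reset: what is moved stays moved. The work goes in short steps, Python scripts to look and compute and a tool call to move; the robot and the scene stay as the last step left them, time stands still between calls to the robot, and variables do not carry over. Pictures are saved under pics/ and viewed, at most 10 in all, crops included, and the job is handed in when it is done.

Besides the shell and the picture viewer there is one more tool, called after "Request:" as name(argument=value, ...) on one line, values as JSON. move_arm: Moves the arm, as the interface text tells. Its arguments: {"type":"object","properties":{"steps":{"type":"array","items":{"type":"number"}},"claw":{"type":"number"}},"required":["steps"]}

```bash
mkdir -p pics
cat > h.py <<'E'
import numpy as np,cv2
from station import monitor,optics,job,manip
def grab(n):
    f=optics.grab_frame(n); return f
def world(f,u,v,z=None):
    K=f["camera_matrix"]; d=np.linalg.inv(K)@np.array([u,v,1.])
    R,t=np.array(f["R"]),np.array(f["t"])
    C=-R.T@t; D=R.T@d
    s=f["depth"][int(v),int(u)] if z is None else (z-C[2])/D[2]
    return C+s*D
E
python3 - <<'E'
from h import *
a=grab("scene");b=grab("top")
np.save("top.npy",b,allow_pickle=True);np.save("scene.npy",a,allow_pickle=True)
cv2.imwrite("pics/scene.png",a["frame"][:,:,::-1]);cv2.imwrite("pics/top.png",b["frame"][:,:,::-1])
s=monitor.read_state();print(s["time"],s["tool_pos"],s["tcp_rot"],s["grip_width"],manip.hold_point_z)
E
```

```text
0.1 [ 0.13165267 -0.53378472  0.23063545] [-1.79929518e+02 -4.93348653e-04  1.38527973e+01] 0.08499600558904992 0.0187
```

View pics/top.png

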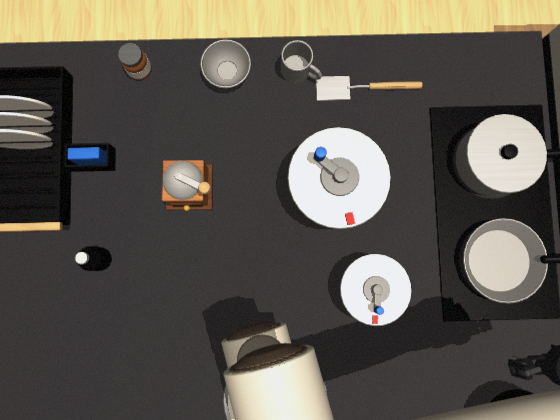

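View pics/scene.png

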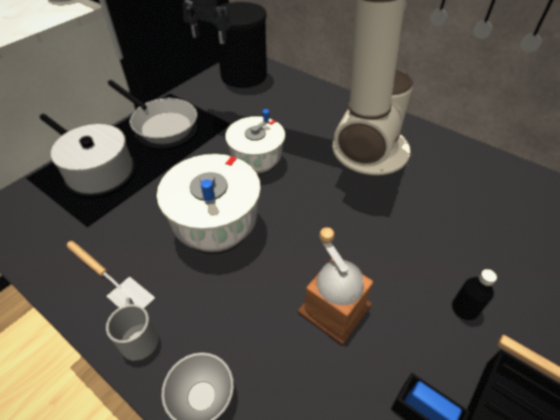

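In the top view, the large spinner's lid is at (340,177), with its blue knob at (320,153) and the red mark at (350,218). Three things could be mistaken for the knob:
- the small spinner's blue knob at (379,311)
- the blue block at (84,155)
- the mill knob at (204,187)

The larger spinner is the one meant, so I'll measure that one.

Run:
```python
from h import *
f=np.load("top.npy",allow_pickle=True).item()
im=f["frame"].astype(int)
x0,y0,x1,y1=285,122,395,232
sub=im[y0:y1,x0:x1]
r,g,b=sub[...,0],sub[...,1],sub[...,2]
def c(m):
    m=m.astype(np.uint8);n,l,s,ce=cv2.connectedComponentsWithStats(m);i=1+np.argmax(s[1:,4]);return ce[i]+[x0,y0],s[i,4]
red,_=c((r>150)&(g<90)&(b<90)); 
dep=f["depth"]
K=f["camera_matrix"];v,u=np.mgrid[y0:y1,x0:x1]
P=np.stack([world(f,uu,vv) for uu,vv in zip(u.ravel(),v.ravel())])
bm=((b>120)&(r<90)).ravel(); print("blue z",np.percentile(P[bm][:,2],[5,50,95]))
tk=bm&(P[:,2]>.222); print("knob top mean",P[tk].mean(0),tk.sum())
B=P[bm&(P[:,2]>.222)][:,:2]; print((B.min(0)+B.max(0))/2,np.ptp(B,axis=0))
R=world(f,*red,.156);print("red",red,R)
L=P[(abs(P[:,2]-.151)<.004)]
pts=L[:,:2].astype(np.float32); cc,rad=cv2.minEnclosingCircle(pts);print("lid",cc,rad)
cc=np.array(cc);k=(B.min(0)+B.max(0))/2
d=k-cc;e=R[:2]-cc
print("knob r",np.linalg.norm(d),"red r",np.linalg.norm(e),"ang",np.degrees(np.arctan2(d[1],d[0])),np.degrees(np.arctan2(e[1],e[0])), "reach",np.linalg.norm(cc))
cr=cv2.resize(f["frame"][y0:y1,x0:x1],None,fx=5,fy=5);cv2.imwrite("pics/crop.png",cr[:,:,::-1])
```

```text
blue z [0.2267701  0.23092632 0.23450955]
knob top mean [ 0.57398678 -0.11146919  0.23103855] 79
[ 0.57394004 -0.11140427] [0.02201323 0.02193905]
red [349.28205128 218.32051282] [ 0.43340351 -0.18030165  0.156     ]
lid (0.5320910811424255, -0.16112805902957916) 0.11992635577917099
knob r 0.06499069588481894 red r 0.10053289531699942 ang 49.915078791737685 -169.0052198709361 reach 0.5559524890113856
```

View pics/crop.png

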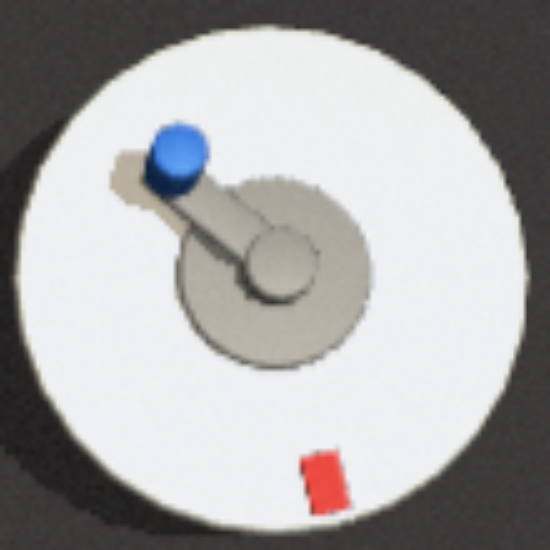

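The geometry fits the description: lid radius 120 mm, knob at 65 mm, red mark at 100.5 mm, knob top at 231 mm. The crank starts at about -3.82 rad. Next I rise and move over.

Request:
move_arm(steps=[0,0,-35,0,0,0,-70,0,35,-20,-70,0,70,-40,-70,0,105,-60,-70,0,140,-80,-70,0,175,-100,-70,0,210,-120,-70,0,245,-140,-70,0,280,-160,-70,0], claw=1)

```text
time: 0.93
tool_pos: [0.3662, -0.3099, 0.3011]
tcp_rot: [-180.0, 0.0, 13.8]
ft_force: [0.4, -0.9, -0.1]
grip_width: 0.0857
gripper_force: 0.0
```

Request:
move_arm(steps=[35,-20,0,0,70,-40,0,0,105,-60,0,0,140,-80,0,0,175,-100,0,0,210,-120,0,0,240,-140,0,0,250,-144,0,0,250,-144,0,0,250,-144,0,0])

```text
time: 1.77
tool_pos: [0.5735, -0.1117, 0.3006]
tcp_rot: [-180.0, 0.1, 13.9]
ft_force: [-0.7, -0.9, 0.1]
grip_width: 0.0855
gripper_force: 0.0
```

Run:
```python
from h import *
s=monitor.read_state();print(s["time"],s["tool_pos"],s["tcp_rot"],s["ft_force"])
f=grab("wrist")
from scipy.spatial.transform import Rotation as Ro
T=np.eye(4);T[:3,:3]=Ro.from_euler("xyz",s["tcp_rot"],degrees=True).as_matrix();T[:3,3]=s["tool_pos"]
M=T@np.array(f["mount"]);K=f["camera_matrix"]
v,u=np.mgrid[0:420,0:560];d=f["depth"]
p=np.stack([(u-K[0,2])/K[0,0]*d,(v-K[1,2])/K[1,1]*d,d],-1)@M[:3,:3].T+M[:3,3]
im=f["frame"].astype(int)
C=np.array([.5321,-.1611])
m=(im[...,2]>110)&(im[...,0]<90)&(d>0)&(p[...,2]>.225)
B=p[m][:,:2];print(len(B),(B.min(0)+B.max(0))/2,np.ptp(B,axis=0),p[m][:,2].mean())
h=(np.hypot(*(p[...,:2]-C).transpose(2,0,1))<.025)&(d>0);print("hub z",np.percentile(p[h][:,2],[50,95,99]))
cv2.imwrite("pics/w.png",f["frame"][:,:,::-1])
```

```text
1.7667 [ 0.5734966  -0.11169602  0.30056002] [-1.79974630e+02  8.51189032e-02  1.39241704e+01] [-0.67613177 -0.88571091  0.09572082]
828 [ 0.5761277  -0.11237018] [0.0232744  0.02398495] 0.2300808180991241
hub z [0.18311735 0.18511971 0.18566047]
```

View pics/w.png

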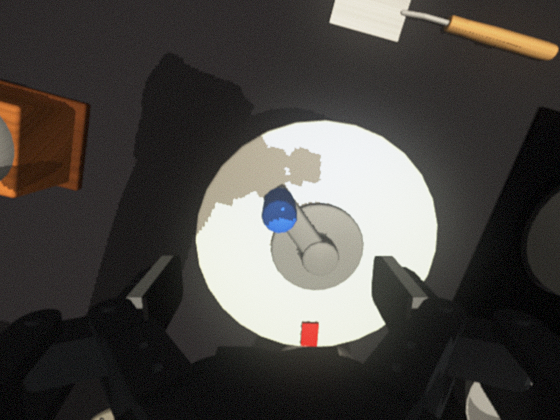

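The wrist view shows the knob at (279,210), in agreement with the top view to within 2 mm. The hub top is at 0.186 m, so I descend to TCP z = 0.192 m and grip.

Request:
move_arm(steps=[1.5,0,20,0,1.5,0,40,0,1.5,0,60,0,1.5,0,75,0,1.5,0,90,0,1.5,0,100,0,1.5,0,105,0,1.5,0,108,0,1.5,0,108,0,1.5,0,108,0])

```text
time: 2.65
tool_pos: [0.575, -0.1118, 0.1941]
tcp_rot: [180.0, -0.1, 13.8]
ft_force: [-0.8, 0.7, 0.2]
grip_width: 0.0853
gripper_force: 0.0
```

Request:
move_arm(steps=[0,0,0,0,0,0,0,0,0,0,0,0,0,0,0,0,0,0,0,0,0,0,0,0,0,0,0,0,0,0,0,0,0,0,0,0,0,0,0,0], claw=0)

```text
time: 3.48
tool_pos: [0.575, -0.1116, 0.1936]
tcp_rot: [180.0, -0.0, 13.9]
ft_force: [-0.1, -0.2, 4.6]
grip_width: 0.0247
gripper_force: 58.8
```

```bash
cat > st.py <<'E'
from h import *
import sys
s=monitor.read_state();print(s["time"],s["tool_pos"],s["tcp_rot"],s["ft_force"],s["grip_width"],s["gripper_force"])
C=np.array([.5328,-.1613]);p=np.array(s["tool_pos"][:2]);d=p-C
a=np.degrees(np.arctan2(d[1],d[0]));print("ang",a,"r",np.hypot(*d),"before mark",a+169)
y=np.radians(s["tcp_rot"][2]);ex=np.array([np.cos(y),np.sin(y)]);ey=np.array([np.sin(y),-np.cos(y)])
# table of shifts from nominal ring point a0 to a0-10k
a0=float(sys.argv[1]) if len(sys.argv)>1 else a
def q(t):return 65*np.array([np.cos(np.radians(t)),np.sin(np.radians(t))])
base=1000*d if len(sys.argv)<=1 else q(a0)
for k in range(0,61):
    if k%10==0:base=q(a0-10*k);print(k,a0-10*k)
    w=q(a0-10*(k+1))-base;print(round(w@ex,1),round(w@ey,1),end="; ")
    if k%10==9: print()
E
python3 st.py
```

```text
3.4833 [ 0.57502953 -0.11163807  0.19362114] [ 1.79981869e+02 -2.57316206e-02  1.38537686e+01] [-0.13013002 -0.16534897  4.5612382 ] 0.02465458385658996 58.80447328090668
ang 49.624155930548355 r 0.0651892700155 before mark 218.62415593054834
0 49.624155930548355
5.8 9.7; 9.8 20.3; 11.9 31.5; 12.1 42.8; 10.3 54.0; 6.5 64.7; 1.0 74.6; -6.2 83.3; -14.7 90.7; -24.5 96.5; 
10 -50.375844069451645
-10.6 4.0; -21.7 6.1; -33.1 6.3; -44.2 4.5; -54.9 0.7; -64.8 -4.8; -73.6 -12.0; -81.0 -20.5; -86.8 -30.3; -90.8 -40.9; 
20 -150.37584406945166
-2.1 -11.1; -2.3 -22.5; -0.5 -33.6; 3.3 -44.3; 8.8 -54.2; 16.0 -63.0; 24.6 -70.4; 34.3 -76.2; 44.9 -80.2; 56.0 -82.3; 
30 -250.37584406945166
11.3 -0.2; 22.5 1.7; 33.2 5.4; 43.1 10.9; 51.9 18.1; 59.3 26.7; 65.1 36.4; 69.1 47.0; 71.2 58.1; 71.4 69.5; 
40 -350.37584406945166
-1.8 11.2; -5.5 21.9; -11.1 31.8; -18.2 40.5; -26.8 47.9; -36.6 53.7; -47.2 57.8; -58.3 59.9; -69.6 60.0; -80.8 58.2; 
50 -450.37584406945166
-10.7 -3.7; -20.6 -9.3; -29.4 -16.4; -36.8 -25.0; -42.6 -34.7; -46.6 -45.3; -48.7 -56.5; -48.8 -67.8; -47.0 -79.0; -43.3 -89.7; 
60 -550.3758440694517
5.5 -9.9;
```

The grip holds: 24.7 mm wide at 59 N. Now I start winding.

Request:
move_arm(steps=[5.8,9.7,0,0,9.8,20.3,0,0,11.9,31.5,0,0,12.1,42.8,0,0,10.3,54,0,0,6.5,64.7,0,0,1,74.6,0,0,-6.2,83.3,0,0,-14.7,90.7,0,0,-24.5,96.5,0,0])

```text
time: 4.32
tool_pos: [0.5747, -0.2117, 0.1936]
tcp_rot: [-180.0, -0.1, 13.9]
ft_force: [-0.8, 5.7, 5.8]
grip_width: 0.0249
gripper_force: 60.2
```

Forces are small and the tool is tracking the circle, so I continue.

Request:
move_arm(steps=[-10.6,4,0,0,-21.7,6.1,0,0,-33.1,6.3,0,0,-44.2,4.5,0,0,-54.9,0.7,0,0,-64.8,-4.8,0,0,-73.6,-12,0,0,-81,-20.5,0,0,-86.8,-30.3,0,0,-90.8,-40.9,0,0])

```text
time: 5.15
tool_pos: [0.4766, -0.1937, 0.1936]
tcp_rot: [179.9, -0.1, 13.8]
ft_force: [4.6, 0.2, 3.3]
grip_width: 0.0247
gripper_force: 59.9
```

Request:
move_arm(steps=[-2.1,-11.1,0,0,-2.3,-22.5,0,0,-0.5,-33.6,0,0,3.3,-44.3,0,0,8.8,-54.2,0,0,16,-63,0,0,24.6,-70.4,0,0,34.3,-76.2,0,0,44.9,-80.2,0,0,56,-82.3,0,0])

```text
time: 5.98
tool_pos: [0.5113, -0.0999, 0.1935]
tcp_rot: [179.8, 0.0, 13.8]
ft_force: [1.9, -13.4, 4.1]
grip_width: 0.025
gripper_force: 60.1
```

```bash
python3 st.py | head -2
python3 - <<'E'
from h import *
f=grab("top");cv2.imwrite("pics/t2.png",cv2.resize(f["frame"][110:250,260:420],None,fx=4,fy=4)[:,:,::-1])
E
```

```text
5.9833 [ 0.51133998 -0.09994198  0.19351779] [1.79822086e+02 4.59138085e-02 1.38452297e+01] [  1.88938655 -13.44775047   4.09636367] 0.02501115531028787 60.123955607414246
ang 109.27732677711421 r 0.06500260362966744 before mark 278.27732677711424
```

View pics/t2.png

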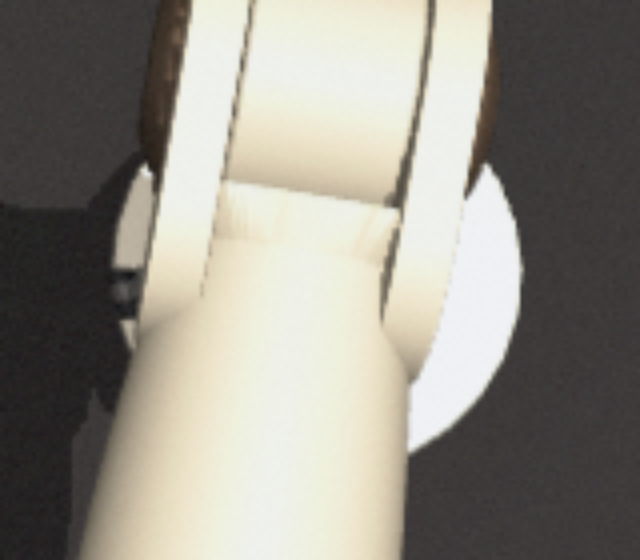

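The arm hides the crank in the top view. Grip and force readings show the knob still held (60 N) and on the circle, so I carry on.

Request:
move_arm(steps=[11.3,-0.2,0,0,22.5,1.7,0,0,33.2,5.4,0,0,43.1,10.9,0,0,51.9,18.1,0,0,59.3,26.7,0,0,65.1,36.4,0,0,69.1,47,0,0,71.2,58.1,0,0,71.4,69.5,0,0])

```text
time: 6.87
tool_pos: [0.5971, -0.1491, 0.1936]
tcp_rot: [-179.9, 0.0, 13.9]
ft_force: [-1.5, 2.1, 6.5]
grip_width: 0.025
gripper_force: 60.5
```

Request:
move_arm(steps=[-1.8,11.2,0,0,-5.5,21.9,0,0,-11.1,31.8,0,0,-18.2,40.5,0,0,-26.8,47.9,0,0,-36.6,53.7,0,0,-47.2,57.8,0,0,-58.3,59.9,0,0,-69.6,60,0,0,-80.8,58.2,0,0])

```text
time: 7.7
tool_pos: [0.5326, -0.2265, 0.1936]
tcp_rot: [179.9, -0.0, 13.8]
ft_force: [2.4, -2.7, 4.6]
grip_width: 0.0246
gripper_force: 60.4
```

Request:
move_arm(steps=[-10.7,-3.7,0,0,-20.6,-9.3,0,0,-29.4,-16.4,0,0,-36.8,-25,0,0,-42.6,-34.7,0,0,-46.6,-45.3,0,0,-48.7,-56.5,0,0,-48.9,-66.2,0,0,-48.9,-66.2,0,0,-48.9,-66.2,0,0])

```text
time: 8.53
tool_pos: [0.469, -0.1723, 0.1935]
tcp_rot: [-179.9, 0.0, 13.9]
ft_force: [0.8, 2.3, 7.3]
grip_width: 0.0248
gripper_force: 60.4
```

```bash
python3 st.py | head -2
python3 - <<'E'
from h import *
f=grab("wrist");cv2.imwrite("pics/w2.png",f["frame"][:,:,::-1])
E
```

```text
8.5333 [ 0.46904037 -0.17230759  0.1935226 ] [-1.79949019e+02  1.35855038e-03  1.39424050e+01] [0.81980743 2.34560954 7.30624327] 0.02484849314110892 60.425899028778076
ang -170.20489540904913 r 0.06470284358002396 before mark -1.2048954090491293
```

View pics/w2.png

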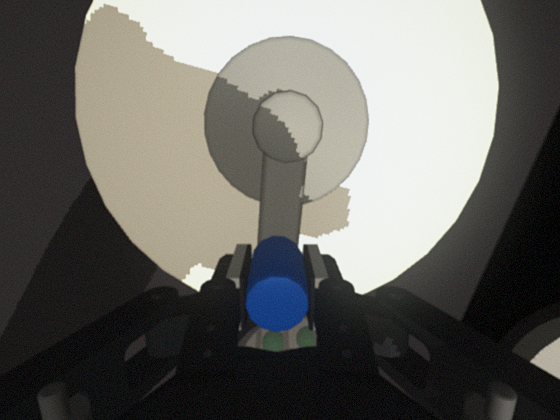

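The wrist view shows the knob at (277,290) between the pads. The arm points at the mark, which is hidden behind the knob, and the angle is within about 1° of it. Next I release and go straight up.

Request:
move_arm(steps=[0,0,0,0,0,0,0,0,0,0,0,0,0,0,0,0,0,0,0,0,0,0,0,0,0,0,0,0,0,0,0,0,0,0,0,0,0,0,0,0], claw=1)

```text
time: 9.42
tool_pos: [0.4691, -0.1735, 0.1933]
tcp_rot: [-180.0, -0.0, 13.9]
ft_force: [0.1, 0.8, 0.7]
grip_width: 0.0854
gripper_force: 0.0
```

Request:
move_arm(steps=[0,0,-15,0,0,0,-35,0,0,0,-55,0,0,0,-75,0,0,0,-95,0,0,0,-110,0,0,0,-120,0,0,0,-120,0,0,0,-120,0,0,0,-120,0])

```text
time: 10.25
tool_pos: [0.469, -0.1735, 0.3124]
tcp_rot: [-180.0, 0.0, 13.9]
ft_force: [0.6, -0.3, 0.2]
grip_width: 0.0851
gripper_force: 0.0
```

```bash
python3 st.py | head -2
python3 - <<'E'
from h import *
f=grab("wrist");cv2.imwrite("pics/w3.png",f["frame"][:,:,::-1])
E
```

```text
10.25 [ 0.46903036 -0.17348931  0.31240071] [-1.79967089e+02  4.47928353e-02  1.38531587e+01] [ 0.55221032 -0.33051681  0.18276374] 0.08512785035811225 0.0
ang -169.17867121104294 r 0.06492416151780535 before mark -0.17867121104293915
```

View pics/w3.png

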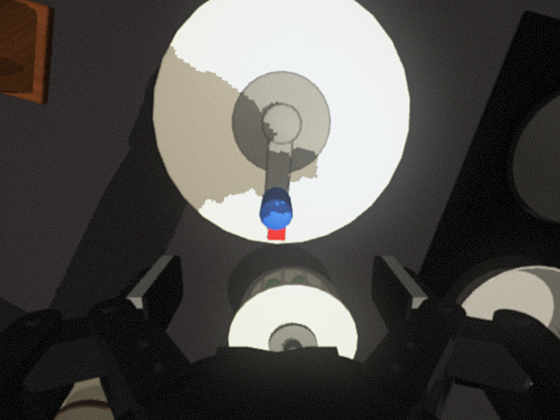

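The knob at (276,210) stands in line with the red mark at (276,234), released and with the hand clear, so I hand in the job.

```bash
python3 -c "
from h import *
print(job.close_job())"
```

```text
the job is handed in; nothing more can be done
None
```

I wound the salad spinner's crank clockwise past the red mark once and stopped with the knob at the mark the second time (by my measurement within about 1° of it), then released it, left the mill untouched and handed the job in at about 10 s; no verdict was shown.

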